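# Bolt the specimen transport case with its spring safety catch

### The arm

A 6-joint arm with a two-finger parallel gripper is mounted at the origin on the work surface. World frame = base frame: x ahead of the robot, y to its left, z up, the work surface at z = 0. Lengths are in m, angles in rad, forces in N, time in s.
With the tool pointing down it reaches from about 0.35 to 0.85 m from the base axis. Payload 8.1 kg.
Tool frame: the origin (TCP) lies between the finger pads; the fingertips stand 11 mm ahead of it and the grasp point (between the pads) lies 8 mm behind it (robot.tips_ahead is the distance from the TCP to the fingertips, in m); z points along the fingers, y is the line along which they close (so a half turn about z gives the same grasp; the last joint's range is limited). The gripper opens to 93 mm and grips with 3 to 60 N. Pads are 15 mm wide; open, the fingers measure 128 mm over their backs; the gripper's body (75 mm by 188 mm) begins 65 mm behind the grasp point.
Start: joints at [-1.205, 0.13, 1.488, -0, 1.523, -0.085], TCP at [0.261, -0.54, 0.23] pointing down, gripper open.
Joint ranges: [-2.96, 2.96], [-0.89, 2.26], [0.02, 2.5], [-1.34, 4.48], [0, 2.73], [-2.66, 2.66]. Speed limits (rad/s): [2.39, 2.39, 2.79, 3.14, 3.14, 3.14].

### API

Orientations are given as a rotation vector (axis times angle).
In Python, from plant import robot gives the robot as it stands. The module is installed in compiled form; this text tells all that it offers.
- The arm moves only by the tool move_arm, never from a script. Its argument "deltas" is one flat list of numbers, 7 for each row, row after row: the shift along the tool's x, y, z in m, then the turn, a rotation vector about the tool's x, y, z in rad, then the opening, from 0 (shut) to 1 (fully open). A call has 1 to 12 rows; each row is the pose to reach, as a shift and turn from the pose commanded when the call began, along the tool's axes at that moment; what a row does not reach only later rows make up. A row lasts 1/8 s, in which the tool goes at most 62.5 mm and 10.7 degrees, less where a joint would pass 70% of its speed; a pose out of reach is approached as far as the arm can. A call with a gripper value outside its range is refused whole. The fingers move at their own pace and stop on an object; "squeeze" is the grip in N (left out, the last holds). Time passes only in rows, so rows that repeat a pose let the fingers close. It gives the time, the measured TCP pose, the force, the opening and the grip force at its end, in the units of the state.
- robot.read_state(): the state, without advancing time (a new reading comes with each control period).
- robot.read_camera(name): name is "scene" or "side" or "wrist"; returns (picture, depth): 420x560x3 uint8, red, green, blue; 420x560 float32, m along the optical axis (not along the pixel's ray), 0 where there is no reading.
- robot.camera_model(name): a dict with "K" (3x3 intrinsics, pixels), "R" (3x3) and "t" (3): a world point X has camera coordinates R X + t; the wrist camera has in their place "tool_from_camera" (4x4, takes a point from camera to tool coordinates, whose origin is the TCP and whose axes are the flange's). Camera axes: x right, y down, z forward; pixel columns grow to the right and rows downward; lengths in m; the calibration is good to about 2 mm. The wrist camera is an equidistant fisheye: a pixel r from the principal point sees the ray r / f radians off the axis. A picture is of the moment at which its call begins: read the wrist's pose just before it. camera_model takes no time and is no camera call.
- robot.close_job(): hands the job in; it is judged then, once.
Trained networks look in the newest picture that a camera, given by its name, has taken for a name from the list of things; names that differ only in an ending like _2 or _b are one class to them, and where a whole thing is asked for, a point or a joint stands for the part that bears it (a point fixed in the world has none). Each returns a list of dicts, best first, with "confidence" (0 to 1); they miss things now and then, are a little off and sometimes report something else, mostly with a low value. They report only what shows in the picture. A call takes as long as a camera call.
- robot.recognise(camera, label): "uv" ([column, row] in pixels, amid what is visible of it).
The state is a dict: "t": time; "q": joint angles; "dq": joint speeds; "joint_torque": joint torques, N m; "tool_pos": TCP position; "orientation": TCP orientation; "force": force on the tool from outside, world axes, zero at the start; "wrist_torque": the same for the moment, N m; "opening": finger opening in m; "gripper_force": force on a finger pad.
Only numpy, scipy, OpenCV 4.12 (cv2) and the standard library are available. Lean on these libraries where they do the work, as an engineer would, in place of code of your own. Each camera call takes 0.05 s, during which the arm holds its last target. There are 200 camera calls.

### The job

Lock the transport case: press the long sprung safety catch down with one fingertip and, while you keep it down, push the bolt's upright lug with the other fingertip until the bolt is fully home in the keeper on the lid. Then let go, so that the catch springs back up and locks the bolt, and move clear of everything. Nothing has to be gripped or lifted; leave the petri dish, the jar and the tip box where they stand.

Things in the scene. Friction and masses are not known exactly. Their poses are not given: they have to be found in the camera images.
- case: White case, black front deck, grey closed lid behind, fixed: 300 (x) x 280 (y) x 100 mm high, lid level with deck. Origin: underside centre; z up; x from front (deck, nearer the robot) to lid = bolt's way home. On the deck the bolt lies along x at y = -30 mm, the catch at y = +30 mm. Bolt bar and rear guides end 22 mm above the deck; front bridge (x = -27 mm) and keeper (x = 12 mm) 27 mm.
- bolt (a joint): Travel of the steel bolt in m: 0 = drawn (starts within 2 mm of it), 0.040 = fully home on its stop. Moves with some 3 N once the catch is down. While the catch is up, its tooth in the bolt's rack blocks the bolt after 3 mm; the rack has several notches, so a catch let up early blocks the bolt again part way.
- lug_top (a point): Centre of the top edge of the bolt's steel upright lug, which is pushed to slide the bolt: a flat plate 8 mm thick (x) by 28 mm wide (y), standing across the slide direction, its top 56 mm above the deck. Axes as the case. The point lies at case x = -95 mm when the bolt is drawn, -55 mm when home.
- catch (a joint): How far the spring catch is pressed down, in m: 0 = up, 0.010 = down on its stop. The bolt is free from about 0.006 on. The spring takes about 3 N to begin, 7.5 N fully down, and lifts the catch when let go. It springs right up only where its tooth meets a notch: drawn, some places part way, and from bolt travel 0.036 on.
- pad_top (a point): Centre of the top face of the catch's press bar: steel, 95 (x) by 26 mm (y), at case x = -135 to -40 mm, parallel to the bolt and 60 mm beside its centre line. It moves straight down and may be pressed anywhere along it, also with the fingertip sliding along it. Its top is 40 mm above the deck when up, 30 mm when fully down. Axes as the case.
- dish: Clear petri dish, 61 mm across, 16 mm high, lying loose on the lid; to be left alone. Origin: centre of the underside.
- jar: Small glass jar with a white cap, 56 mm across, 75 mm high, loose on the bench beside the case; to be left alone. Origin: centre of the underside.
- tip_box: White pipette tip box with a grey cover, 102 by 72 mm, 63 mm high, loose on the bench beside the case; to be left alone. Origin: centre of the underside.

How it is judged:
On the way, in this order (a step that is already met when the one before it is completed fails the run):
1. a finger holds the catch down while the bolt is still drawn (value of joint catch above 0.006 m and value of joint bolt below 0.008 m and contact force between the fingers and catch above 0.5 N), for 0.05 s.
2. one finger pushes the bolt along while the catch is held down by the other (value of joint bolt above 0.01 m and value of joint catch above 0.0055 m and contact force between the fingers and catch above 0.5 N and contact force between the fingers and bolt above 0.5 N), for 0.02 s.
3. the bolt has been slid home with a finger still holding the catch down (value of joint bolt above 0.036 m and value of joint catch above 0.0055 m and contact force between the fingers and catch above 0.5 N), for 0.05 s.
At the end, for the whole second after the job is handed in: The bolt is home (travel over 36 of 40 mm), the catch has sprung back up (pressed less than 2 mm), and the dish, jar and tip box are at rest within 20 mm of where they stood (value of joint bolt above 0.036 m and value of joint catch below 0.002 m and distance of each of dish, jar, tip_box from where it was at the start of the episode below 0.02 m and linear speed of each of dish, jar, tip_box below 0.02 m/s); the robot touches nothing.
It fails at once if the petri dish on the lid was moved by more than 20 mm, lifted or tipped (distance of dish from where it was at the start of the episode above 0.02 m or angle between dish's own z axis and vertical above 0.3 rad).
It fails at once if the glass jar was moved by more than 20 mm, lifted or tipped (distance of jar from where it was at the start of the episode above 0.02 m or angle between jar's own z axis and vertical above 0.3 rad).
It fails at once if the tip box was moved by more than 20 mm, lifted or tipped (distance of tip_box from where it was at the start of the episode above 0.02 m or angle between tip_box's own z axis and vertical above 0.3 rad).
It also fails if it takes over 35 s, if anything falls off the work surface, if the arm or the gripper's body presses on something with over 40 N, if the wrist force passes 120 N, or if a joint passes its speed limit or range.

## Working session

There is one attempt and no reset: what is moved stays moved. The work goes in short steps, Python scripts to look and compute and a tool call to move; the robot and the scene stay as the last step left them, time stands still between calls to the robot, and variables do not carry over. Pictures are saved under pics/ and viewed, at most 10 in all, crops included, and the job is handed in when it is done.

Besides the shell and the picture viewer there is one more tool, called after ">>>" as name(argument=value, ...) on one line, values as JSON. move_arm: Moves the arm, as the interface text tells. Its arguments: {"type":"object","properties":{"deltas":{"type":"array","items":{"type":"number"}},"squeeze":{"type":"number"}},"required":["deltas"]}

```bash
mkdir -p pics
cat > h.py <<'E'
import numpy as np,cv2
from plant import robot
from scipy.spatial.transform import Rotation as Rn
def pt(m,d,uv,w=2):
    u,v=int(round(uv[0])),int(round(uv[1])); z=d[max(0,v-w):v+w+1,max(0,u-w):u+w+1]; z=np.median(z[z>0])
    c=np.linalg.inv(m["K"])@[uv[0],uv[1],1]*z
    return m["R"].T@(c-m["t"])
E
python3 - <<'E'
from h import *
for c in("scene","side"):
    p,d=robot.read_camera(c); m=robot.camera_model(c)
    cv2.imwrite(f"pics/{c}.png",p[:,:,::-1]); np.savez(f"{c}.npz",p=p,d=d)
    for l in("case","lug_top","pad_top","dish","jar","tip_box"):
        r=robot.recognise(c,l)
        for k in r[:2]:
            try: print(c,l,np.round(k["uv"]),round(k["confidence"],2),np.round(pt(m,d,k["uv"]),3))
            except Exception as e: print(c,l,k,e)
s=robot.read_state();print(s["t"],s["tool_pos"],s["orientation"],s["opening"],robot.tips_ahead)
E
```

```text
scene case [253. 230.] 0.86 [ 0.623 -0.024  0.101]
scene case [236. 180.] 0.25 [ 0.509 -0.04   0.14 ]
scene lug_top [217. 199.] 0.75 [ 0.539 -0.089  0.121]
scene pad_top [235. 181.] 0.7 [ 0.512 -0.041  0.14 ]
scene jar [152. 288.] 0.68 [ 0.699 -0.253  0.073]
scene jar [215. 200.] 0.24 [ 0.538 -0.094  0.119]
scene tip_box [310. 163.] 0.8 [0.435 0.159 0.063]
side case [285. 267.] 0.98 [ 0.563 -0.101  0.101]
side lug_top [262. 249.] 0.77 [ 0.526 -0.097  0.141]
side pad_top [241. 234.] 0.79 [ 0.499 -0.046  0.142]
side dish [322. 215.] 0.73 [0.667 0.027 0.117]
side jar [386. 355.] 0.98 [ 0.663 -0.28   0.066]
side tip_box [188. 223.] 0.68 [0.406 0.145 0.065]
0.7 [ 0.26142427 -0.5400666   0.22967734] [ 3.06209019e+00  7.02069652e-01 -1.43794876e-05] 0.09254008164234698 0.011
```

View pics/scene.png

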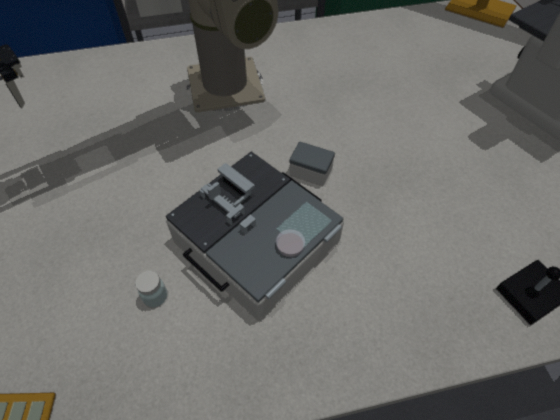

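View pics/side.png

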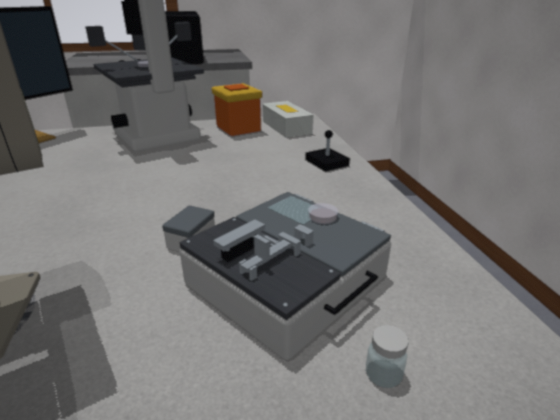

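The scene view shows the case in the middle: press bar at (235,180), bolt and lug at (215,200), dish at (290,243). The jar is at (150,287) and the tip box at (312,158). The side view agrees, with the bar at (241,234) and the lug at about (262,243). Next I fit the case pose from depth.

```bash
cat > fit.py <<'E'
from h import *
P={}
for c in("scene","side"):
    f=np.load(c+".npz");d=f["d"].astype(float);m=robot.camera_model(c)
    v,u=np.mgrid[:420,:560]; k=np.linalg.inv(m["K"])
    X=(np.stack([u,v,np.ones_like(u)],-1)@k.T*d[...,None]-m["t"])@m["R"]
    x=X[d>0]; s=(x[:,0]>.25)&(x[:,0]<.95)&(abs(x[:,1]+.03)<.32); x=x[s]
    top=x[(x[:,2]>.094)&(x[:,2]<.108)]
    r=cv2.minAreaRect(top[:,:2].astype(np.float32)*1000); print(c,"case rect",r, np.median(top[:,2]))
    ctr=np.array(r[0])/1000
    pad=x[(x[:,2]>.134)&(x[:,2]<.165)&(np.linalg.norm(x[:,:2]-[.51,-.05],axis=1)<.15)]
    P[c]=pad
    n,l=0,0
    q=pad[np.linalg.norm(pad[:,:2]-[.505,-.043],axis=1)<.065]
    q=q[q[:,2]<.146]
    print(" pad",len(q),cv2.minAreaRect(q[:,:2].astype(np.float32)*1000),q[:,2].mean())
    hi=pad[pad[:,2]>.148]; print(" lug",len(hi),hi.mean(0) if len(hi) else'', hi[:,2].max() if len(hi) else '')
E
python3 fit.py
python3 - <<'E'
import cv2
a=cv2.imread('pics/side.png')[190:310,170:330];cv2.imwrite('pics/sc.png',cv2.resize(a,(800,600),interpolation=2))
E
```

```text
scene case rect ((593.4078369140625, -12.816360473632812), (306.0714416503906, 271.3916320800781), 33.547080993652344) 0.10009794691869704
 pad 474 ((516.4701538085938, -61.84333038330078), (96.12593078613281, 84.7151870727539), 33.69641876220703) 0.13977534857047663
 lug 67 [ 0.53041429 -0.09190749  0.15459112] 0.1597256369733373
side case rect ((589.6485595703125, -12.77069091796875), (303.5233154296875, 271.8578186035156), 33.58481979370117) 0.10127673114441475
 pad 700 ((512.73486328125, -62.31831741333008), (96.13436126708984, 86.04533386230469), 33.761619567871094) 0.14034765011703726
 lug 124 [ 0.52549741 -0.09329573  0.15452145] 0.158466325153745
```

View pics/sc.png

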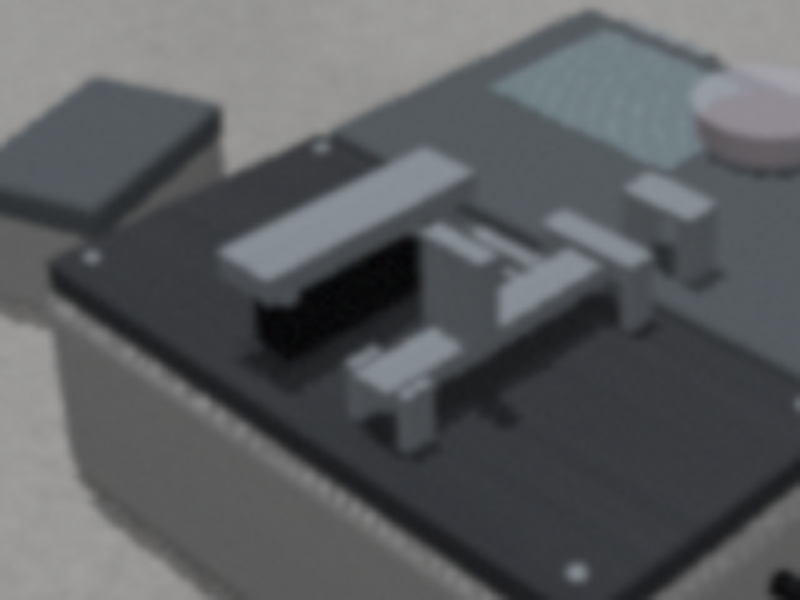

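The close-up shows the bar at (345,215), the lug at (460,270) and the bridge and keeper ahead of it, and this agrees with the depth fit. That fit puts the case origin at about (0.591, -0.013) with a yaw of about 33.6°. I'll hover behind the lug with the fingers 60 mm apart.

>>> move_arm(deltas=[0.02,-0.016,0,0,0,-0.007,0.457,0.062,-0.047,0,0,0,-0.02,0.457,0.111,-0.085,0,0,0,-0.037,0.457,0.161,-0.123,0,0,0,-0.053,0.457,0.21,-0.161,0,0,0,-0.07,0.457,0.26,-0.198,0,0,0,-0.086,0.457,0.309,-0.236,0,0,0,-0.102,0.457,0.354,-0.271,0,0,0,-0.117,0.457,0.387,-0.296,0,0,0,-0.128,0.457,0.404,-0.309,0,0,0,-0.134,0.457,0.412,-0.315,0,0,0,-0.136,0.457,0.412,-0.315,0,0,0,-0.136,0.457])

```text
t: 2.2
tool_pos: [0.495, -0.077, 0.2296]
orientation: [3.007, 0.909, -0.0]
force: [0.1, -0.6, 0.1]
opening: 0.0423
gripper_force: 0.0
```

```bash
cat > w.py <<'E'
from h import *
s=robot.read_state(); p,d=robot.read_camera("wrist"); m=robot.camera_model("wrist"); np.savez("wrist.npz",p=p,d=d)
R=Rn.from_rotvec(s["orientation"]).as_matrix(); T=np.array(s["tool_pos"])
print(s["t"],T,np.degrees(np.arctan2(R[1,0],R[0,0])),R[2],s["opening"],s["force"],s["q"])
K=np.array(m["K"]); tc=np.array(m["tool_from_camera"])
v,u=np.mgrid[:420,:560]; a=(u-K[0,2])/K[0,0]; b=(v-K[1,2])/K[1,1]; r=np.hypot(a,b)+1e-9
X=np.stack([np.tan(r)*a/r,np.tan(r)*b/r,np.ones_like(r)],-1)*d[...,None]
ok=(d>0)&(r<1.3)
t=X[ok]@tc[:3,:3].T+tc[:3,3]; W=t@R.T+T
y=np.radians(33.6);o=np.array([.591,-.013])
c=np.array([[np.cos(y),np.sin(y)],[-np.sin(y),np.cos(y)]])
C=(W[:,:2]-o)@c.T*1000; Z=W[:,2]*1000
Tc=(T[:2]-o)@c.T*1000; print("tool in case",Tc)
n=(abs(t[:,0])>.0)&(t[:,2]>.02)
def box(nm,zl,zh,xl,xh,yl,yh):
    q=n&(Z>zl)&(Z<zh)&(C[:,0]>xl)&(C[:,0]<xh)&(C[:,1]>yl)&(C[:,1]<yh)
    if q.sum()<10: print(nm,q.sum());return
    print(nm,q.sum(),"x",np.percentile(C[q,0],[1,50,99]).round(1),"y",np.percentile(C[q,1],[1,50,99]).round(1),"z",np.median(Z[q]).round(1), cv2.minAreaRect(C[q].astype(np.float32)))
box("pad",130,150,-160,-20,5,60)
box("lug",146,166,-120,-60,-60,0)
box("deck",90,108,-200,0,-170,170)
cv2.imwrite("pics/w1.png",p[:,:,::-1])
E
python3 w.py
```

```text
2.2 [ 0.49504435 -0.07697181  0.22961049] 33.65700122309393 [-2.17819194e-04  4.03881539e-05 -9.99999975e-01] 0.04232264850623006 [ 0.14752539 -0.6161271   0.08435384] [-2.56486008e-01 -1.39923135e-01  1.75770673e+00 -1.89813226e-04
  1.52392363e+00  7.26893731e-01]
tool in case [-115.32495469   -0.18243578]
pad 4026 x [-137.6  -89.6  -46.4] y [17.4 30.  43.4] z 139.9 ((-92.60179138183594, 30.68996810913086), (94.18172454833984, 26.628358840942383), 0.27752503752708435)
lug 514 x [-102.1  -97.   -93.9] y [-42.9 -29.5 -15.7] z 155.8 ((-98.00057220458984, -29.490318298339844), (27.925771713256836, 8.563698768615723), 89.00486755371094)
deck 37142 x [-149.5  -70.7   -1.2] y [-130.8    0.9  132.1] z 99.9 ((-75.87118530273438, 0.73541259765625), (151.88568115234375, 270.2522888183594), 0.0508074089884758)
```

View pics/w1.png

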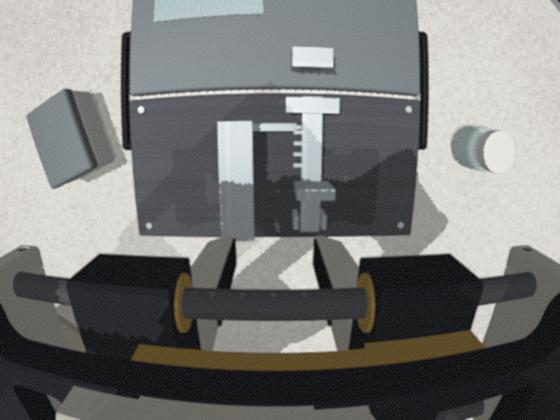

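The wrist view shows the bar at (235,180), the bolt and lug at (315,190), and both fingers behind the lug. In my frame the lug's rear face is at x ≈ -102 mm and the fingers' front is at ≈ -108 mm. I'll descend to just above the bar, then press.

>>> move_arm(deltas=[-0.001,0,0.03,0,0,0,0.457,-0.002,0,0.06,0,0,0,0.457,-0.002,0,0.072,0,0,0,0.457,-0.002,0,0.077,0,0,0,0.457,-0.002,0,0.077,0,0,0,0.457])

```text
t: 2.88
tool_pos: [0.4937, -0.0785, 0.1533]
orientation: [3.007, 0.908, 0.001]
force: [-0.2, -0.6, 0.7]
opening: 0.0423
gripper_force: 0.0
```

>>> move_arm(deltas=[0,0,0.004,0,0,0,0.457,0,0,0.007,0,0,0,0.457,0,0,0.01,0,0,0,0.457,0,0,0.01,0,0,0,0.457])

```text
t: 3.38
tool_pos: [0.4944, -0.0785, 0.1436]
orientation: [3.006, 0.908, 0.003]
force: [0.8, -0.9, 6.3]
opening: 0.0425
gripper_force: 3.1
```

The vertical force is 6.3 N, so the catch is about 7 mm down. I'll press a little more, then push.

>>> move_arm(deltas=[0,0,0.0015,0,0,0,0.457,0.002,0,0.0015,0,0,0,0.457,0.006,0,0.0015,0,0,0,0.457,0.01,0,0.0015,0,0,0,0.457,0.015,0,0.0015,0,0,0,0.457,0.02,0,0.0015,0,0,0,0.457])

```text
t: 4.12
tool_pos: [0.5094, -0.068, 0.1418]
orientation: [3.006, 0.908, -0.003]
force: [-7.2, -5.4, 9.8]
opening: 0.0422
gripper_force: 4.9
```

>>> move_arm(deltas=[0.005,0,0,0,0,0,0.457,0.01,0,0,0,0,0,0.457,0.015,0,0,0,0,0,0.457,0.02,0,0,0,0,0,0.457,0.023,0,0,0,0,0,0.457,0.025,0,0,0,0,0,0.457,0.025,0,0,0,0,0,0.457])

```text
t: 5.0
tool_pos: [0.5304, -0.054, 0.1417]
orientation: [3.006, 0.908, -0.003]
force: [-6.1, -4.4, 8.2]
opening: 0.0426
gripper_force: 4.4
```

```bash
python3 w.py
```

```text
5.0 [ 0.53036004 -0.05401764  0.14173288] 33.619945580564966 [-1.85289179e-03  6.05844530e-04 -9.99998100e-01] 0.042551496406158996 [-6.07713043 -4.42211131  8.22680449] [-0.19649118  0.01018776  1.77701825 -0.00177784  1.35527247  0.78790681]
tool in case [-73.20713092  -0.60682432]
pad 0
lug 0
deck 42598 x [-145.5  -43.9   -0.8] y [-130.2    6.5  131.5] z 99.9 ((-76.06210327148438, 0.61279296875), (270.4280090332031, 152.1184844970703), 89.99911499023438)
```

The bolt has travelled about 36 mm. I'll push on until the stop is felt.

>>> move_arm(deltas=[0.002,0,0,0,0,0,0.457,0.004,0,0,0,0,0,0.457,0.004,0,0,0,0,0,0.457])

```text
t: 5.42
tool_pos: [0.5314, -0.0534, 0.1418]
orientation: [3.006, 0.906, -0.011]
force: [-20.5, -9.9, 17.7]
opening: 0.0428
gripper_force: 13.0
```

>>> move_arm(deltas=[0.001,0,0,0,0,0,0.457,0.002,0,0,0,0,0,0.457,0.002,0,0,0,0,0,0.457])

```text
t: 5.8
tool_pos: [0.5316, -0.0533, 0.1418]
orientation: [3.006, 0.905, -0.017]
force: [-28.6, -14.2, 23.1]
opening: 0.0426
gripper_force: 17.2
```

The force has risen with no further motion, so the bolt is on its stop. I'll ease off, lift, and look.

>>> move_arm(deltas=[-0.004,0,0,0,0,0,0.457,-0.007,0,0,0,0,0,0.457,-0.008,0,-0.005,0,0,0,0.457,-0.009,0,-0.012,0,0,0,0.457,-0.01,0,-0.03,0,0,0,0.457,-0.03,0,-0.07,0,0,0,0.457,-0.06,0,-0.1,0,0,0,0.457,-0.08,0,-0.11,0,0,0,0.457,-0.08,0,-0.11,0,0,0,0.457,-0.08,0,-0.11,0,0,0,0.457])

```text
t: 7.05
tool_pos: [0.4692, -0.0939, 0.2508]
orientation: [-3.007, -0.908, 0.001]
force: [0.5, 0.2, 0.1]
opening: 0.0421
gripper_force: 0.0
```

```bash
python3 w.py
```

```text
7.05 [ 0.46921393 -0.09389466  0.2507807 ] 33.60876541890286 [-2.56344969e-04 -6.30753330e-04 -9.99999768e-01] 0.042125791599861254 [0.49866022 0.23208428 0.10456207] [-3.04856097e-01 -2.11216868e-01  1.78230178e+00  1.96867208e-04
  1.57115951e+00  6.79356704e-01]
tool in case [-1.46204627e+02  1.65040556e-02]
pad 3686 x [-139.5  -92.2  -46. ] y [17.4 30.3 43.5] z 140.0 ((-92.84632110595703, 30.65129852294922), (95.8879623413086, 26.718303680419922), 0.06552828848361969)
lug 197 x [-64.1 -62.1 -60. ] y [-43.1 -29.2 -15.4] z 155.8 ((-62.03230667114258, -29.28729248046875), (4.122938632965088, 27.969057083129883), 0.14583230018615723)
deck 34225 x [-150.7  -78.    -1.3] y [-130.8   -1.5  132.1] z 99.9 ((-76.28282928466797, 0.7008514404296875), (152.60337829589844, 270.2121887207031), 0.021686578169465065)
```

View pics/w1.png

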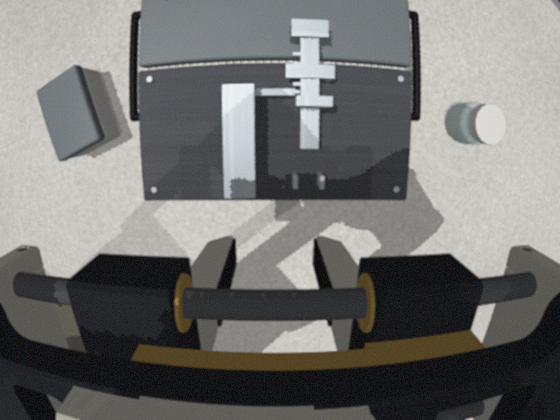

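The wrist view shows the bolt running into the keeper at (310,30). The press bar is back at 140.0 mm, its starting height. The lug's rear edge has moved 38 mm to the home position, and the fingers are clear of everything. I'll hand it in.

```bash
python3 -c "
from plant import robot
print(robot.close_job())"
```

```text
the job is handed in; nothing more can be done
None
```

The job is handed in, with no verdict shown: by my last wrist-camera measurement the bolt is home in the keeper (lug moved about 38 mm), the catch has sprung back to its starting height, and the arm is clear, with the dish, jar and tip box never approached.

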